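# Line up the mould support pillars by height

## Task

Set up the sloping supports for a tapered mould: stand the four brass pillars on the four rubber pads of the white board, one centred on each pad, in order of height, with the tallest next to the upright stop plate and stepping down to the shortest at the other end. Do not knock any pillar over, and leave the white mixing cup where it stands.

Things in the scene. Friction and masses are not known exactly. Their poses are not given: they have to be found in the camera images.
- pillar_48: The shortest of four loose turned brass support pillars, 48 mm tall overall: a round foot 44 mm across and 8 mm thick, then a plain round stem 30 mm across up to the flat top. It stands upright; origin at the centre of the underside of the foot, z up. 150 to 520 g.
- pillar_64: The second shortest of four loose turned brass support pillars, 64 mm tall overall: a round foot 44 mm across and 8 mm thick, then a plain round stem 30 mm across up to the flat top. It stands upright; origin at the centre of the underside of the foot, z up. 150 to 520 g.
- pillar_80: The second tallest of four loose turned brass support pillars, 80 mm tall overall: a round foot 44 mm across and 8 mm thick, then a plain round stem 30 mm across up to the flat top. It stands upright; origin at the centre of the underside of the foot, z up. 150 to 520 g.
- pillar_96: The tallest of four loose turned brass support pillars, 96 mm tall overall: a round foot 44 mm across and 8 mm thick, then a plain round stem 30 mm across up to the flat top. It stands upright; origin at the centre of the underside of the foot, z up. 150 to 520 g.
- pad_1: Round black rubber pad, 60 mm across and 5 mm thick, fixed on the white board; one end of the row. The four pads are alike, in a straight row at 80 mm spacing, running from pad_1 to pad_4 along the board's length (each pad's y axis points along the row from pad_1 towards pad_4). Origin at the centre of its underside, 12 mm above the bench; a pillar stands on its top, 5 mm higher. The board is 100 mm wide, 450 mm long and 12 mm thick.
- pad_2: Round black rubber pad, 60 mm across and 5 mm thick, fixed on the white board; second in the row (next to pad_1). The four pads are alike, in a straight row at 80 mm spacing, running from pad_1 to pad_4 along the board's length (each pad's y axis points along the row from pad_1 towards pad_4). Origin at the centre of its underside, 12 mm above the bench; a pillar stands on its top, 5 mm higher. The board is 100 mm wide, 450 mm long and 12 mm thick.
- pad_3: Round black rubber pad, 60 mm across and 5 mm thick, fixed on the white board; third in the row (next to pad_4). The four pads are alike, in a straight row at 80 mm spacing, running from pad_1 to pad_4 along the board's length (each pad's y axis points along the row from pad_1 towards pad_4). Origin at the centre of its underside, 12 mm above the bench; a pillar stands on its top, 5 mm higher. The board is 100 mm wide, 450 mm long and 12 mm thick.
- pad_4: Round black rubber pad, 60 mm across and 5 mm thick, fixed on the white board; the other end of the row. The four pads are alike, in a straight row at 80 mm spacing, running from pad_1 to pad_4 along the board's length (each pad's y axis points along the row from pad_1 towards pad_4). Origin at the centre of its underside, 12 mm above the bench; a pillar stands on its top, 5 mm higher. The board is 100 mm wide, 450 mm long and 12 mm thick.
- stop: Dark steel upright stop plate, 70 mm wide across the board, 12 mm thick along it and 60 mm high (on a foot 50 mm by 30 mm, 6 mm high), fixed on the board at one end of the row, 75 mm past the centre of the end pad: sometimes next to pad_1, sometimes next to pad_4. At the opposite end of the board there is only a flat aluminium disc, 32 mm across and 8 mm high. Origin at the centre of its underside, 12 mm above the bench.
- cup: White plastic mixing cup standing loose on the bench, 72 mm across the rim and 85 mm high; a bystander. Origin at the centre of its underside.
Mind the look-alikes: they are no part of the job. Leave any red look-alike of the pillar_96 alone.

How it is judged:
At the end, for the whole second after the job is handed in: Each pillar stands upright (within 0.1 rad) and at rest on its own pad, its axis within 12 mm of the pad's centre, released: the 96 mm pillar on the pad nearest the stop, then the 80, 64 and 48 mm pillars in order towards the other end (angle between each of pillar_48, pillar_64, pillar_80, pillar_96's own z axis and vertical below 0.1 rad and height (world z) of pillar_48 between 0.013 and 0.022 m and linear speed of each of pillar_48, pillar_64, pillar_80, pillar_96 below 0.02 m/s and angular speed of each of pillar_48, pillar_64, pillar_80, pillar_96 below 0.2 rad/s and height (world z) of pillar_64 between 0.013 and 0.022 m and height (world z) of pillar_80 between 0.013 and 0.022 m and height (world z) of pillar_96 between 0.013 and 0.022 m and ((horizontal distance between stop and pad_1 below 0.12 m and horizontal distance between pillar_48 and pad_4 below 0.012 m and horizontal distance between pillar_64 and pad_3 below 0.012 m and horizontal distance between pillar_80 and pad_2 below 0.012 m and horizontal distance between pillar_96 and pad_1 below 0.012 m) or (horizontal distance between stop and pad_4 below 0.12 m and horizontal distance between pillar_48 and pad_1 below 0.012 m and horizontal distance between pillar_64 and pad_2 below 0.012 m and horizontal distance between pillar_80 and pad_3 below 0.012 m and horizontal distance between pillar_96 and pad_4 below 0.012 m))); the robot touches nothing.
It fails at once if a pillar is knocked over (angle between any of pillar_48, pillar_64, pillar_80, pillar_96's own z axis and vertical above 0.8 rad).
It fails at once if the mixing cup is pushed away (more than 30 mm) or tipped over (distance of cup from where it was at the start of the episode above 0.03 m or angle between cup's own z axis and vertical above 0.6 rad).
It also fails if it takes over 109 s, if anything falls off the work surface, if the arm or the gripper's body presses on something with over 40 N, if the wrist force passes 120 N, or if a joint passes its speed limit or range.

## Robot

A 6-joint arm with a two-finger parallel gripper is mounted at the origin on the work surface. World frame = base frame: x ahead of the robot, y to its left, z up, the work surface at z = 0. Lengths are in m, angles in rad, forces in N, time in s.
With the tool pointing down it reaches from about 0.3 to 1 m from the base axis. Payload 5.1 kg.
Tool frame: the origin (TCP) lies midway between the tips of the shut fingers; the grasp point (between the pads) lies 19 mm behind it; z points along the fingers, y is the line along which they close (so a half turn about z gives the same grasp; the last joint's range is limited). The gripper opens to 95 mm and grips with 3 to 60 N. Pads are 20 mm wide; open, the fingers measure 119 mm over their backs; the gripper's body (75 mm by 180 mm) begins 59 mm behind the grasp point.
Start: joints at [1.165, 0.124, 1.65, -0, 1.367, -0.083], TCP at [0.206, 0.616, 0.215] pointing down, gripper open.
Joint ranges: [-2.61, 2.61], [-1.02, 2.33], [0.03, 2.71], [-1.35, 4.49], [0.32, 2.68], [-2.91, 2.91]. Speed limits (rad/s): [2.57, 2.57, 3.14, 3.14, 3.14, 3.14].

## Interface

Orientations are given as a rotation vector (axis times angle).
In Python, from rig import monitor, imaging, ticket gives the robot as it stands.
- The arm moves only by the tool servo_tool, never from a script. Its argument "targets" is a list that holds one entry, the list of rows, each a list of 7 numbers: the shift along the tool's x, y, z normalised to -1 to 1, where 1 is 0.12 m, then the turn, a rotation vector about the tool's x, y, z normalised to -1 to 1, where 1 is 8 degrees, then the closure in counts, from 0 (fully open) to 255 (shut). A call has 1 to 20 rows; each row shifts and turns the commanded pose from where the row before left it, along the tool's axes as they then stand; what a row does not reach is not made up. A row lasts 1/8 s, in which the tool goes at most 62.5 mm and 10.7 degrees, less where a joint would pass 70% of its speed; a pose out of reach is approached as far as the arm can. A call with a number of a shift or a turn outside -1 to 1 is refused whole. A call with a gripper value outside its range is refused whole. The fingers move at their own pace and stop on an object; "newtons" is the grip in N (left out, the last holds). Time passes only in rows, so rows that do not move let the fingers close. It gives the time, the measured TCP pose, the force, the opening and the grip force at its end, in the units of the state.
- monitor.observe(): the state, without advancing time (a new reading comes with each control period).
- imaging.camera(name): name is "scene" or "top" or "wrist"; returns the picture (400x640x3 uint8, red, green, blue); there is no depth.
- imaging.camera_params(name): a dict with "fovy" (degrees; the focal length in pixels is half the picture's height over the tangent of half this angle, whatever the lens; pixels are square), "cx", "cy" (the principal point, pixels), "k1" (the pictures are not rectified: a ray, as slopes to the right and down, at radius r is drawn at 1 + k1 r^2 times it, then the intrinsics apply), "rvec" (rotation vector, rad) and "tvec" (3), from world to camera coordinates, as OpenCV has them. Camera axes: x right, y down, z forward; pixel columns grow to the right and rows downward; lengths in m; the calibration is good to about 2 mm. A picture is of the moment at which its call begins: read the wrist's pose just before it. camera_params takes no time and is no camera call; for the wrist camera it gives the pose at the moment of the call.
- ticket.sign_off(): hands the job in; it is judged then, once.
The state is a dict: "time": time; "joints": joint angles; "dq": joint speeds; "joint_torque": joint torques, N m; "position": TCP position; "tool_rot": TCP orientation; "contact_force": force on the tool from outside, world axes, zero at the start; "wrist_torque": the same for the moment, N m; "opening": finger opening in m; "gripper_force": force on a finger pad.
Only numpy, scipy, OpenCV 4.12 (cv2) and the standard library are available. Lean on these libraries where they do the work, as an engineer would, in place of code of your own. Each camera call takes 0.05 s, during which the arm holds its last target. There are 200 camera calls.

## Working session

There is one attempt and no reset: what is moved stays moved. The work goes in short steps, Python scripts to look and compute and a tool call to move; the robot and the scene stay as the last step left them, time stands still between calls to the robot, and variables do not carry over. Pictures are saved under pics/ and viewed, at most 14 in all, crops included, and the job is handed in when it is done.

Besides the shell and the picture viewer there is one more tool, called after "Request:" by a JSON object that holds its "op" and its "data". servo_tool: Moves the arm, as the interface text tells. Its arguments: {"type":"object","properties":{"targets":{"type":"array","items":{"type":"array","items":{"type":"array","items":{"type":"number"}}}},"newtons":{"type":"number"}},"required":["targets"]}

```bash
mkdir -p pics
cat > h.py <<'E'
import numpy as np, cv2
from rig import monitor, imaging, ticket
from scipy.spatial.transform import Rotation as R
def snap(n,f):
    im=imaging.camera(n); cv2.imwrite('pics/'+f,im[:,:,::-1]); return im
def ray(n,uv,z):
    "pixels -> world xy on plane z"
    p=imaging.camera_params(n); f=200/np.tan(np.radians(p['fovy'])/2)
    Rm=R.from_rotvec(p['rvec']).as_matrix(); t=np.array(p['tvec']); c=-Rm.T@t
    out=[]
    for u,v in uv:
        d=np.array([(u-p['cx'])/f,(v-p['cy'])/f]); s=d.copy()
        for _ in range(30): s=d/(1+p['k1']*(s@s))
        w=Rm.T@np.array([s[0],s[1],1]); out.append((c+w*(z-c[2])/w[2])[:2])
    return np.array(out)
def proj(n,P):
    p=imaging.camera_params(n); f=200/np.tan(np.radians(p['fovy'])/2)
    X=np.array(P)@R.from_rotvec(p['rvec']).as_matrix().T+np.array(p['tvec'])
    s=X[:,:2]/X[:,2:]; s=s*(1+p['k1']*(s**2).sum(1,keepdims=True))
    return s*f+[p['cx'],p['cy']]
E
python3 - <<'E'
from h import *
for n in('top','scene'):snap(n,n+'0.png'); p=imaging.camera_params(n);c=-R.from_rotvec(p['rvec']).as_matrix().T@np.array(p['tvec']);print(n,c,p['fovy'],p['k1'])
s=monitor.observe();print(s)
print(R.from_rotvec(s['tool_rot']).as_matrix().round(3))
E
```

```text
top [0.44245668 0.08237358 1.12584932] 43.676345923386904 -0.08263347640304482
scene [1.47442523 0.44762767 0.68853184] 43.02937772398492 0.054345189479304286
{'time': 0.1, 'joints': array([ 1.16539721e+00,  1.24435981e-01,  1.65152550e+00, -4.69413807e-05,
        1.36750812e+00, -8.25935456e-02]), 'dq': array([-0.00049248, -0.00041719, -0.00319755, -0.00024198,  0.00222833,
       -0.00036965]), 'joint_torque': array([ 9.49243004e-04, -4.18879259e+01, -3.61096251e+01,  7.76903448e-02,
        4.60910937e-02, -6.37439234e-05]), 'position': array([0.20600514, 0.61587948, 0.21351956]), 'tool_rot': array([-5.04782442e-01, -3.10035840e+00,  2.87804253e-03]), 'contact_force': array([ 0.72430728, -0.04441921, -0.43302679]), 'wrist_torque': array([ 0.01186372,  0.00477593, -0.00059917]), 'gripper_force': 0.0, 'opening': 0.09517323192488532}
[[-0.948  0.317 -0.001]
 [ 0.317  0.948 -0.002]
 [ 0.    -0.002 -1.   ]]
```

View pics/top0.png

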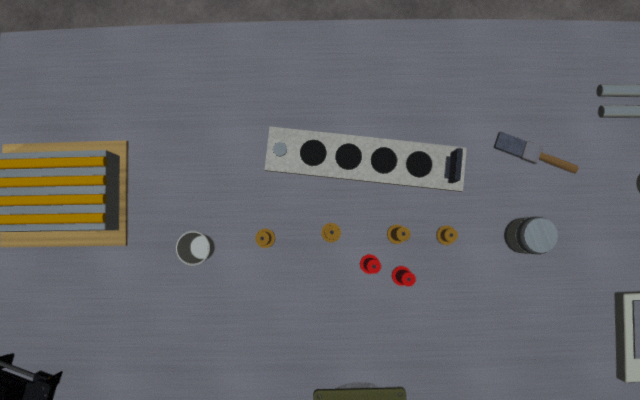

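View pics/scene0.png

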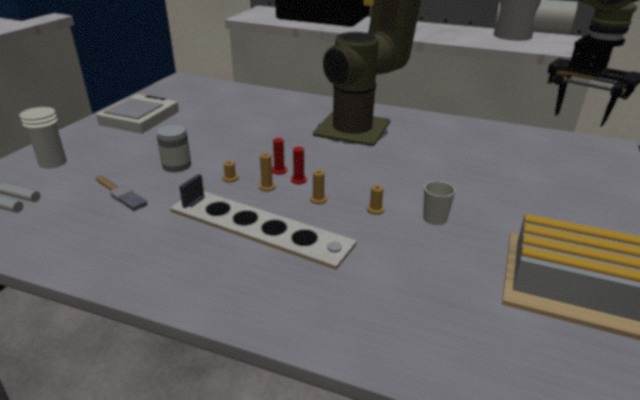

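The top view shows brass pillars at (265,238), (331,232), (399,234) and (447,235). The red look-alikes are at (370,264) and (403,277), and the stop is at the right end near (455,166). In the scene view the brass pillars are at (230,171), (266,171), (318,186) and (376,199). I'll enlarge both to rank the heights.

Run:
```python
import cv2
a=cv2.imread('pics/top0.png')[120:290,240:475]; b=cv2.imread('pics/scene0.png')[130:260,170:400]
cv2.imwrite('pics/topc.png',cv2.resize(a,None,fx=3.4,fy=3.4,interpolation=cv2.INTER_CUBIC)); cv2.imwrite('pics/scenec.png',cv2.resize(b,None,fx=3.4,fy=3.4,interpolation=cv2.INTER_CUBIC))
```

```text
(no output)
```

View pics/topc.png

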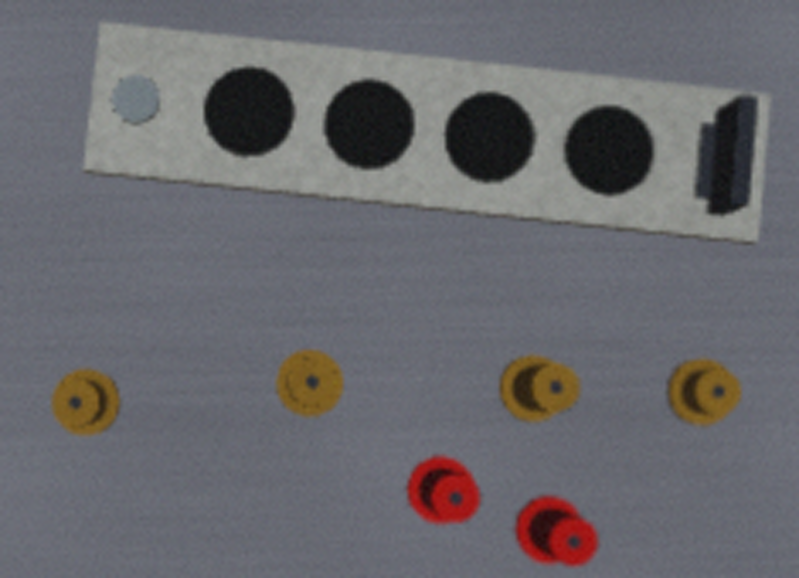

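View pics/scenec.png

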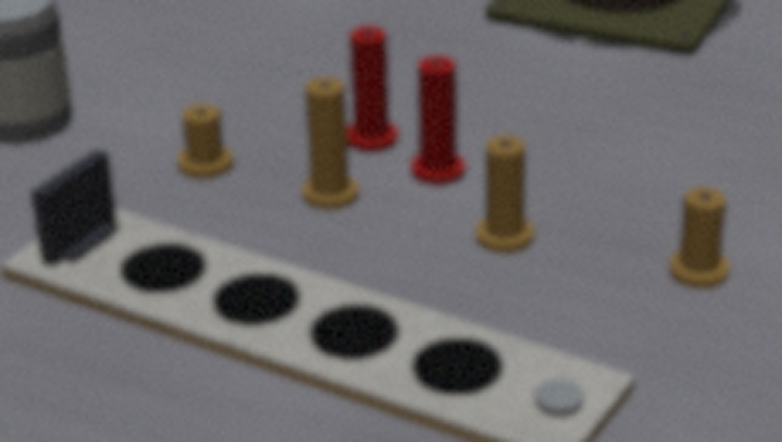

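Heights rank clearly in the scene crop: short at (203,140), tall at (327,140), second tall at (505,190) and second short at (700,235). The two red ones are the look-alikes. In top crop pixels the brass pillars are therefore D(700,392)=48, C(534,387)=96, B(310,383)=80 and A(86,402)=64, and the stop is at the right end. I'll work out positions and check the heights.

Run:
```python
from h import *
T=lambda c:(np.array(c)+.5)/3.4-.5+[240,120]
S=lambda c:(np.array(c)+.5)/3.4-.5+[170,130]
foot=ray('top',T([(86,402),(310,383),(534,387),(700,392)]),.008)
tops=T([(75,402),(312,381),(556,387),(718,392)])
for n,f,t,h,s in zip('ABCD',foot,tops,(.064,.080,.096,.048),S([(705,194),(507,144),(326,86),(202,111)])):
    print(n,f.round(4),ray('top',[t],h)[0].round(4),'scene top err px',(proj('scene',[[*f,h]])[0]-s).round(1))
pads=ray('top',T([(249,112),(369,124),(490,137),(609,150)]),.017); print(pads.round(4))
d=pads[3]-pads[0]; print('fit spacing',np.linalg.norm(d)/3,'row dir',np.degrees(np.arctan2(d[1],d[0])))
print('cup',ray('top',[(192,248)],.085),'reds',ray('top',T([(456,498),(574,541)]),.096), 'stop',ray('top',T([(735,150)]),.06))
```

```text
A [0.4413 0.2042] [0.4415 0.205 ] scene top err px [0.8 0.7]
B [0.4511 0.0566] [0.4518 0.057 ] scene top err px [0.6 0.1]
C [ 0.4456 -0.0911] [ 0.4451 -0.0909] scene top err px [ 0.5 -0.1]
D [ 0.4401 -0.2014] [ 0.4399 -0.2029] scene top err px [1.3 0.5]
[[ 0.6302  0.0935]
 [ 0.6208  0.0145]
 [ 0.6108 -0.0652]
 [ 0.6009 -0.1439]]
fit spacing 0.07973887609473383 row dir -97.0358710583935
cup [[0.42276949 0.3490306 ]] reds [[ 0.37922455 -0.02835222]
 [ 0.3517301  -0.0993861 ]] stop [[ 0.59357081 -0.21611208]]
```

Request:
{"op": "servo_tool", "data": {"targets": [[[0, 0, 0, 0, 0, 0.98, 0], [0, 0, 0, 0, 0, 0.98, 0], [0, 0, 0, 0, 0, 0.98, 0], [0, 0, 0, 0, 0, 0.98, 0], [0, 0, 0, 0, 0, 0.98, 0], [0, 0, 0, 0, 0, 0.98, 0], [0, 0, 0, 0, 0, 0.98, 0], [0, 0, 0, 0, 0, 0.98, 0], [0, 0, 0, 0, 0, 0.98, 0], [0, 0, 0, 0, 0, 0.98, 0], [-0.3, 0.15, 0, 0, 0, 0, 0], [-0.3, 0.15, 0, 0, 0, 0, 0], [-0.3, 0.15, 0, 0, 0, 0, 0], [-0.3, 0.15, 0, 0, 0, 0, 0], [-0.3, 0.15, 0, 0, 0, 0, 0], [-0.3, 0.15, 0, 0, 0, 0, 0], [-0.3, 0.15, 0, 0, 0, 0, 0], [-0.3, 0.15, 0, 0, 0, 0, 0], [-0.3, 0.15, 0, 0, 0, 0, 0], [0, 0, 0, 0, 0, 0, 0]]], "newtons": 25}}

```text
time: 2.6
position: [0.3285, 0.2737, 0.2143]
tool_rot: [2.355, 2.079, -0.0]
contact_force: [-0.3, -0.5, -0.2]
opening: 0.0951
gripper_force: 0.0
```

Request:
{"op": "servo_tool", "data": {"targets": [[[-0.322, 0.149, 0, 0, 0, 0, 0], [-0.322, 0.149, 0, 0, 0, 0, 0], [-0.322, 0.149, 0, 0, 0, 0, 0], [-0.322, 0.149, 0, 0, 0, 0, 0], [-0.322, 0.149, 0, 0, 0, 0, 0], [-0.322, 0.149, 0, 0, 0, 0, 0], [-0.322, 0.149, 0, 0, 0, 0, 0], [-0.322, 0.149, 0, 0, 0, 0, 0], [-0.322, 0.149, 0, 0, 0, 0, 0], [0, 0, 0, 0, 0, 0, 0]]]}}

```text
time: 3.85
position: [0.4468, -0.0903, 0.2142]
tool_rot: [-2.353, -2.08, 0.001]
contact_force: [0.3, 0.5, -0.3]
opening: 0.0951
gripper_force: 0.0
```

```bash
cat >> h.py <<'E'
def go(x,y,z):
    "units of tool shift from the measured pose to a TCP target"
    s=monitor.observe(); M=R.from_rotvec(s['tool_rot']).as_matrix()
    return (M.T@(np.array([x,y,z])-s['position'])/.12).round(3)
E
python3 - <<'E'
from h import *
print(proj('wrist',[[.4455,-.091,.096],[.4455,-.091,.008]]).round(1))
snap('wrist','w1.png');print(go(.4455,-.091,.051), monitor.observe()['position'])
E
```

```text
[[316.1 195.4]
 [316.4 175.8]]
[-0.018 -0.004  1.36 ] [ 0.4464079  -0.08913519  0.21416313]
```

View pics/w1.png

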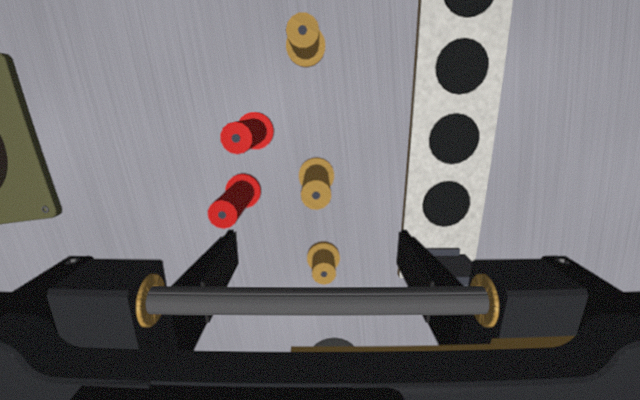

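The wrist view has the 96 mm pillar's top at (316,196), against a prediction of (316,195), so the estimates hold. The red look-alikes at (236,138) and (222,214) are clear of the fingers. I'll descend, grip and lift.

Request:
{"op": "servo_tool", "data": {"targets": [[[-0.015, -0.004, 0.25, 0, 0, 0, 0], [0, 0, 0.25, 0, 0, 0, 0], [0, 0, 0.25, 0, 0, 0, 0], [0, 0, 0.25, 0, 0, 0, 0], [0, 0, 0.25, 0, 0, 0, 0], [0, 0, 0.16, 0, 0, 0, 0], [0, 0, 0, 0, 0, 0, 0], [0, 0, 0, 0, 0, 0, 255], [0, 0, 0, 0, 0, 0, 255], [0, 0, 0, 0, 0, 0, 255], [0, 0, 0, 0, 0, 0, 255], [0, 0, 0, 0, 0, 0, 255], [0, 0, 0, 0, 0, 0, 255], [0, 0, 0, 0, 0, 0, 255], [0, 0, 0, 0, 0, 0, 255], [0, 0, 0, 0, 0, 0, 255]]], "newtons": 25}}

```text
time: 5.9
position: [0.4454, -0.091, 0.0454]
tool_rot: [-2.351, -2.084, 0.0]
contact_force: [-0.1, -0.1, 0.2]
opening: 0.0296
gripper_force: 25.0
```

Run:
```python
from h import *
s=monitor.observe();print(s['position'],s['opening'],s['gripper_force'],go(.6009,-.1439,s['position'][2]))
```

```text
[ 0.44535225 -0.09099262  0.0453862 ] 0.02961982348082383 24.999612271785736 [-0.282  1.34  -0.   ]
```

Request:
{"op": "servo_tool", "data": {"targets": [[[0, 0, -0.1, 0, 0, 0, 255], [0, 0, -0.2, 0, 0, 0, 255], [0, 0, -0.2, 0, 0, 0, 255], [-0.04, 0.191, 0, 0, 0, 0, 255], [-0.04, 0.191, 0, 0, 0, 0, 255], [-0.04, 0.191, 0, 0, 0, 0, 255], [-0.04, 0.191, 0, 0, 0, 0, 255], [-0.04, 0.191, 0, 0, 0, 0, 255], [-0.04, 0.191, 0, 0, 0, 0, 255], [-0.04, 0.194, 0, 0, 0, 0, 255], [0, 0, 0, 0, 0, 0, 255], [0, 0, 0, 0, 0, 0, 255]]]}}

```text
time: 7.4
position: [0.6001, -0.1433, 0.1049]
tool_rot: [-2.35, -2.083, 0.001]
contact_force: [0.3, -0.1, -5.3]
opening: 0.03
gripper_force: 25.0
```

Run:
```python
from h import *
s=monitor.observe();print(s['position'],s['opening'],s['contact_force'])
im=snap('wrist','w2.png')
print(proj('wrist',[[.6009,-.1439,.017],[.6009,-.1439,.096+.06]]).round(1))
print(go(.6009,-.1439,.0454+.0175))
```

```text
[ 0.60012622 -0.14329848  0.10489747] 0.02995804183615823 [ 0.33875773 -0.05952571 -5.33413644]
[[318.5 204.6]
 [319.4 299.8]]
[-0.005  0.009  0.35 ]
```

View pics/w2.png

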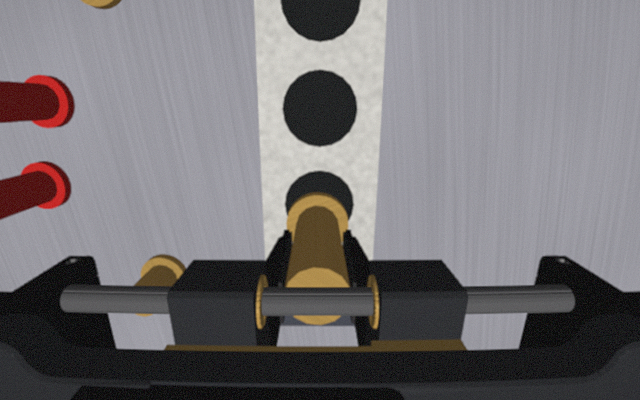

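The held pillar hangs in line with pad 4 (pad edges at columns 284 to 353, foot centred near column 317), so I'll lower and release it.

Request:
{"op": "servo_tool", "data": {"targets": [[[-0.005, 0.007, 0.1, 0, 0, 0, 255], [0, 0, 0.12, 0, 0, 0, 255], [0, 0, 0.07, 0, 0, 0, 255], [0, 0, 0.04, 0, 0, 0, 255], [0, 0, 0.02, 0, 0, 0, 255], [0, 0, 0, 0, 0, 0, 255], [0, 0, 0, 0, 0, 0, 255], [0, 0, 0, 0, 0, 0, 0], [0, 0, 0, 0, 0, 0, 0], [0, 0, 0, 0, 0, 0, 0], [0, 0, 0, 0, 0, 0, 0], [0, 0, 0, 0, 0, 0, 0], [0, 0, 0, 0, 0, 0, 0], [0, 0, 0, 0, 0, 0, 0]]]}}

```text
time: 9.2
position: [0.6018, -0.1443, 0.0634]
tool_rot: [-2.351, -2.084, 0.0]
contact_force: [0.9, 0.8, -0.2]
opening: 0.0926
gripper_force: 0.0
```

Run:
```python
from h import *
s=monitor.observe();print(s['position'],s['opening'])
x,y,z=s['position'];print(go(x,y,.215), go(.4514,.0568,.2), go(.4514,.0568,.04))
```

```text
[ 0.60179632 -0.14434363  0.06339919] 0.0925768548798759
[ 0.    -0.    -1.263] [ 1.514 -1.446 -1.138] [ 1.514 -1.445  0.195]
```

Request:
{"op": "servo_tool", "data": {"targets": [[[0, 0, -0.2, 0, 0, 0, 0], [0, 0, -0.4, 0, 0, 0, 0], [0.168, -0.16, 0, 0, 0, 0, 0], [0.168, -0.16, 0, 0, 0, 0, 0], [0.168, -0.16, 0, 0, 0, 0, 0], [0.168, -0.16, 0, 0, 0, 0, 0], [0.168, -0.16, 0, 0, 0, 0, 0], [0.168, -0.16, 0, 0, 0, 0, 0], [0.168, -0.16, 0, 0, 0, 0, 0], [0.168, -0.16, 0, 0, 0, 0, 0], [0.17, -0.165, 0, 0, 0, 0, 0], [0, 0, 0, 0, 0, 0, 0]]]}}

```text
time: 10.7
position: [0.4508, 0.0577, 0.1354]
tool_rot: [2.348, 2.086, 0.0]
contact_force: [0.9, 0.5, 0.2]
opening: 0.0952
gripper_force: 0.0
```

Run:
```python
from h import *
snap('top','top1.png');c=(ray('top',[(0,0)],0));print(go(.4514,.0568,.04))
a=cv2.imread('pics/top1.png')[110:290,240:475];cv2.imwrite('pics/top1c.png',cv2.resize(a,None,fx=3.2,fy=3.2,interpolation=cv2.INTER_CUBIC))
```

```text
[-0.002 -0.001  0.797]
```

View pics/top1c.png

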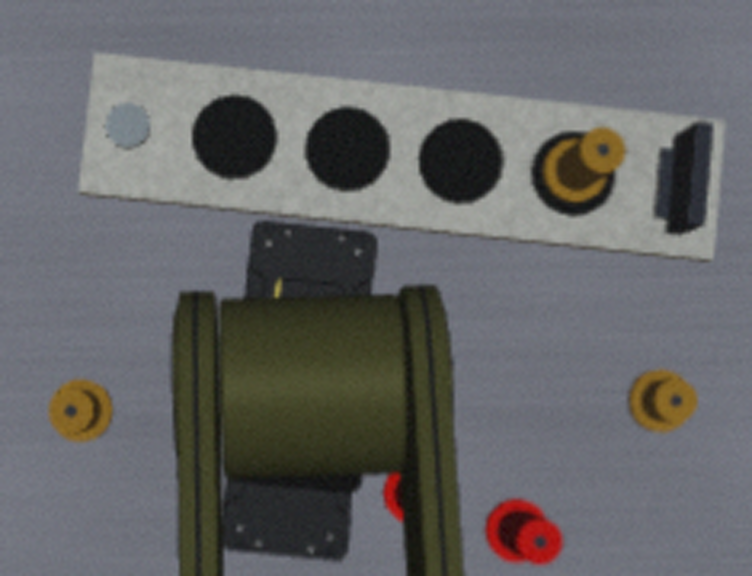

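The 96 mm pillar stands centred on pad 4: foot near (576,169) on a pad centred at (573,173) in the crop. The 80 mm pillar is next.

Request:
{"op": "servo_tool", "data": {"targets": [[[0, 0, 0.2, 0, 0, 0, 0], [0, 0, 0.25, 0, 0, 0, 0], [0, 0, 0.25, 0, 0, 0, 0], [0, 0, 0.095, 0, 0, 0, 0], [0, 0, 0, 0, 0, 0, 0], [0, 0, 0, 0, 0, 0, 255], [0, 0, 0, 0, 0, 0, 255], [0, 0, 0, 0, 0, 0, 255], [0, 0, 0, 0, 0, 0, 255], [0, 0, 0, 0, 0, 0, 255], [0, 0, 0, 0, 0, 0, 255], [0, 0, 0, 0, 0, 0, 255], [0, 0, 0, 0, 0, 0, 255], [0, 0, 0, 0, 0, 0, 255]]]}}

```text
time: 12.5
position: [0.4515, 0.0568, 0.04]
tool_rot: [-2.351, -2.084, 0.0]
contact_force: [0.0, -1.1, -0.1]
opening: 0.0295
gripper_force: 25.0
```

Run:
```python
from h import *
s=monitor.observe();print(s['position'],s['opening'],go(.6108,-.0650,s['position'][2]))
```

```text
[0.45148814 0.0568298  0.04001211] 0.02951820043742327 [-0.849  1.44  -0.   ]
```

Request:
{"op": "servo_tool", "data": {"targets": [[[0, 0, -0.1, 0, 0, 0, 255], [0, 0, -0.2, 0, 0, 0, 255], [0, 0, -0.2, 0, 0, 0, 255], [-0.106, 0.18, 0, 0, 0, 0, 255], [-0.106, 0.18, 0, 0, 0, 0, 255], [-0.106, 0.18, 0, 0, 0, 0, 255], [-0.106, 0.18, 0, 0, 0, 0, 255], [-0.106, 0.18, 0, 0, 0, 0, 255], [-0.106, 0.18, 0, 0, 0, 0, 255], [-0.106, 0.18, 0, 0, 0, 0, 255], [-0.107, 0.18, 0, 0, 0, 0, 255], [0, 0, 0, 0, 0, 0, 255], [0, 0, 0, 0, 0, 0, 255]]]}}

```text
time: 14.12
position: [0.61, -0.0647, 0.0997]
tool_rot: [-2.35, -2.083, 0.001]
contact_force: [-0.6, 0.2, -2.8]
opening: 0.0295
gripper_force: 25.0
```

Run:
```python
from h import *
s=monitor.observe();print(s['position'],s['opening'],s['contact_force'],go(.6108,-.0650,.040+.0175))
```

```text
[ 0.60999807 -0.06467503  0.09972601] 0.02949776902416035 [-0.59624666  0.193349   -2.78764468] [-0.002  0.008  0.352]
```

Request:
{"op": "servo_tool", "data": {"targets": [[[-0.002, 0.006, 0.1, 0, 0, 0, 255], [0, 0, 0.12, 0, 0, 0, 255], [0, 0, 0.07, 0, 0, 0, 255], [0, 0, 0.04, 0, 0, 0, 255], [0, 0, 0.022, 0, 0, 0, 255], [0, 0, 0, 0, 0, 0, 255], [0, 0, 0, 0, 0, 0, 255], [0, 0, 0, 0, 0, 0, 0], [0, 0, 0, 0, 0, 0, 0], [0, 0, 0, 0, 0, 0, 0], [0, 0, 0, 0, 0, 0, 0], [0, 0, 0, 0, 0, 0, 0], [0, 0, 0, 0, 0, 0, 0], [0, 0, 0, 0, 0, 0, 0], [0, 0, -0.2, 0, 0, 0, 0], [0, 0, -0.4, 0, 0, 0, 0], [0, 0, 0, 0, 0, 0, 0]]]}}

```text
time: 16.25
position: [0.6147, -0.066, 0.1352]
tool_rot: [2.345, 2.079, 0.009]
contact_force: [1.8, -0.3, 0.2]
opening: 0.0954
gripper_force: 0.0
```

Run:
```python
from h import *
s=monitor.observe();print(s['position'],s['opening'],go(.4414,.2046,s['position'][2]))
```

```text
[ 0.61473507 -0.06597312  0.13517636] 0.0953527009004052 [ 2.065 -1.705 -0.017]
```

Request:
{"op": "servo_tool", "data": {"targets": [[[0.17, -0.14, 0, 0, 0, 0, 0], [0.17, -0.14, 0, 0, 0, 0, 0], [0.17, -0.14, 0, 0, 0, 0, 0], [0.17, -0.14, 0, 0, 0, 0, 0], [0.17, -0.14, 0, 0, 0, 0, 0], [0.17, -0.14, 0, 0, 0, 0, 0], [0.17, -0.14, 0, 0, 0, 0, 0], [0.17, -0.14, 0, 0, 0, 0, 0], [0.17, -0.14, 0, 0, 0, 0, 0], [0.17, -0.14, 0, 0, 0, 0, 0], [0.17, -0.14, 0, 0, 0, 0, 0], [0.19, -0.14, 0, 0, 0, 0, 0], [0, 0, 0, 0, 0, 0, 0], [0, 0, 0, 0, 0, 0, 0]]]}}

```text
time: 18.0
position: [0.4404, 0.2043, 0.1295]
tool_rot: [2.35, 2.085, -0.001]
contact_force: [0.1, 0.4, -0.0]
opening: 0.0947
gripper_force: 0.0
```

Run:
```python
from h import *
print(go(.4414,.2046,.032))
snap('top','top2.png')
a=cv2.imread('pics/top2.png')[110:290,240:475];cv2.imwrite('pics/top2c.png',cv2.resize(a,None,fx=3.2,fy=3.2,interpolation=cv2.INTER_CUBIC))
```

```text
[0.004 0.008 0.812]
```

View pics/top2c.png

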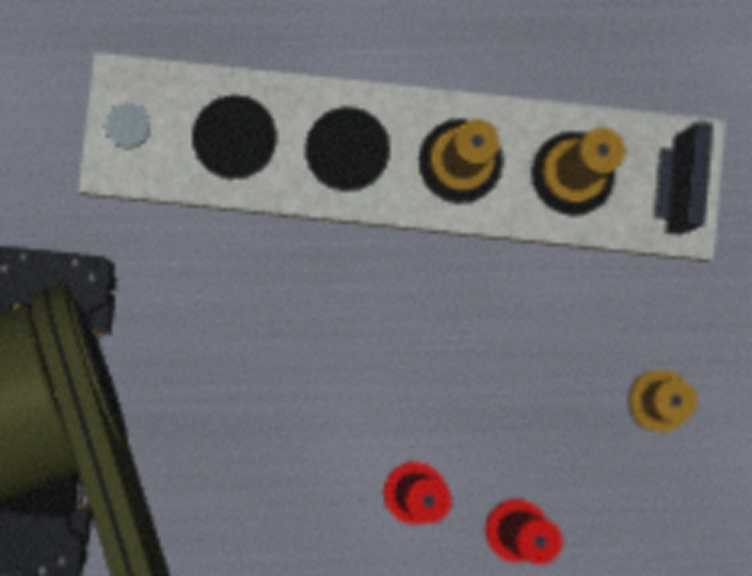

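Both placed pillars are centred on their pads: feet at (465,156) and (576,169) in the crop. The 64 mm pillar is next.

Request:
{"op": "servo_tool", "data": {"targets": [[[0.004, 0.008, 0.2, 0, 0, 0, 0], [0, 0, 0.25, 0, 0, 0, 0], [0, 0, 0.25, 0, 0, 0, 0], [0, 0, 0.11, 0, 0, 0, 0], [0, 0, 0, 0, 0, 0, 0], [0, 0, 0, 0, 0, 0, 255], [0, 0, 0, 0, 0, 0, 255], [0, 0, 0, 0, 0, 0, 255], [0, 0, 0, 0, 0, 0, 255], [0, 0, 0, 0, 0, 0, 255], [0, 0, 0, 0, 0, 0, 255], [0, 0, 0, 0, 0, 0, 255], [0, 0, 0, 0, 0, 0, 255], [0, 0, 0, 0, 0, 0, 255]]]}}

```text
time: 19.8
position: [0.4419, 0.2046, 0.0326]
tool_rot: [-2.351, -2.084, 0.0]
contact_force: [0.1, 0.7, -0.2]
opening: 0.0294
gripper_force: 25.0
```

Run:
```python
from h import *
s=monitor.observe();print(s['position'],s['opening'],go(.6206,.0143,s['position'][2]))
```

```text
[0.44192659 0.20459242 0.03255958] 0.029407892665801193 [-1.396  1.669 -0.   ]
```

Request:
{"op": "servo_tool", "data": {"targets": [[[0, 0, -0.1, 0, 0, 0, 255], [0, 0, -0.2, 0, 0, 0, 255], [0, 0, -0.2, 0, 0, 0, 255], [-0.14, 0.167, 0, 0, 0, 0, 255], [-0.14, 0.167, 0, 0, 0, 0, 255], [-0.14, 0.167, 0, 0, 0, 0, 255], [-0.14, 0.167, 0, 0, 0, 0, 255], [-0.14, 0.167, 0, 0, 0, 0, 255], [-0.14, 0.167, 0, 0, 0, 0, 255], [-0.14, 0.167, 0, 0, 0, 0, 255], [-0.14, 0.167, 0, 0, 0, 0, 255], [-0.14, 0.167, 0, 0, 0, 0, 255], [-0.136, 0.167, 0, 0, 0, 0, 255], [0, 0, 0, 0, 0, 0, 255], [0, 0, 0, 0, 0, 0, 255]]]}}

```text
time: 21.68
position: [0.6206, 0.0142, 0.0922]
tool_rot: [-2.35, -2.083, 0.001]
contact_force: [-0.4, 0.5, -3.9]
opening: 0.0293
gripper_force: 25.0
```

Run:
```python
from h import *
s=monitor.observe();print(s['position'],s['opening'],s['contact_force'],go(.6206,.0143,.0326+.0175))
```

```text
[0.6206148  0.01421715 0.0922466 ] 0.029346390375070693 [-0.38343673  0.5056707  -3.88982348] [0.001 0.    0.351]
```

Request:
{"op": "servo_tool", "data": {"targets": [[[0, 0, 0.1, 0, 0, 0, 255], [0, 0, 0.12, 0, 0, 0, 255], [0, 0, 0.07, 0, 0, 0, 255], [0, 0, 0.04, 0, 0, 0, 255], [0, 0, 0.021, 0, 0, 0, 255], [0, 0, 0, 0, 0, 0, 255], [0, 0, 0, 0, 0, 0, 255], [0, 0, 0, 0, 0, 0, 0], [0, 0, 0, 0, 0, 0, 0], [0, 0, 0, 0, 0, 0, 0], [0, 0, 0, 0, 0, 0, 0], [0, 0, 0, 0, 0, 0, 0], [0, 0, 0, 0, 0, 0, 0], [0, 0, 0, 0, 0, 0, 0], [0, 0, -0.2, 0, 0, 0, 0], [0, 0, -0.35, 0, 0, 0, 0], [0, 0, -0.3, 0, 0, 0, 0], [0, 0, 0, 0, 0, 0, 0], [0, 0, 0, 0, 0, 0, 0]]]}}

```text
time: 24.05
position: [0.6203, 0.0143, 0.1515]
tool_rot: [-2.35, -2.083, 0.001]
contact_force: [-0.9, -0.8, -0.8]
opening: 0.095
gripper_force: 0.0
```

Run:
```python
from h import *
s=monitor.observe();print(s['position'],s['opening'],go(.4400,-.2020,s['position'][2]))
```

```text
[0.62030663 0.01426807 0.15150329] 0.09500424296973226 [-1.97  -1.275  0.002]
```

Request:
{"op": "servo_tool", "data": {"targets": [[[-0.16, -0.106, 0, 0, 0, 0, 0], [-0.16, -0.106, 0, 0, 0, 0, 0], [-0.165, -0.106, 0, 0, 0, 0, 0], [-0.165, -0.106, 0, 0, 0, 0, 0], [-0.165, -0.106, 0, 0, 0, 0, 0], [-0.165, -0.106, 0, 0, 0, 0, 0], [-0.165, -0.106, 0, 0, 0, 0, 0], [-0.165, -0.106, 0, 0, 0, 0, 0], [-0.165, -0.106, 0, 0, 0, 0, 0], [-0.165, -0.106, 0, 0, 0, 0, 0], [-0.165, -0.106, 0, 0, 0, 0, 0], [-0.165, -0.109, 0, 0, 0, 0, 0], [0, 0, 0, 0, 0, 0, 0], [0, 0, 0, 0, 0, 0, 0]]]}}

```text
time: 25.8
position: [0.4405, -0.2021, 0.1526]
tool_rot: [2.352, 2.083, 0.001]
contact_force: [0.9, 0.2, 0.0]
opening: 0.0954
gripper_force: 0.0
```

Run:
```python
from h import *
print(go(.4400,-.2020,.020))
snap('top','top3.png')
a=cv2.imread('pics/top3.png')[110:290,240:475];cv2.imwrite('pics/top3c.png',cv2.resize(a,None,fx=3.2,fy=3.2,interpolation=cv2.INTER_CUBIC))
```

```text
[ 1.000e-03 -5.000e-03  1.105e+00]
```

View pics/top3c.png

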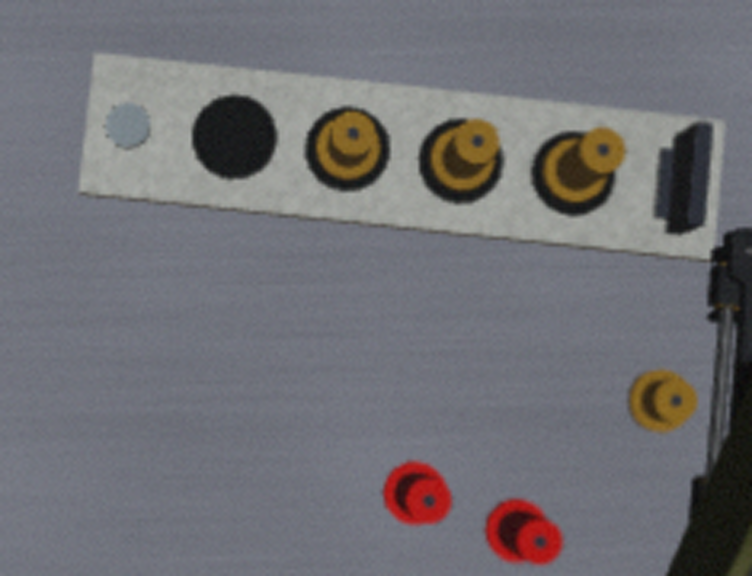

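Three pillars are centred, with the 64 mm foot at (349,145). The 48 mm pillar is last.

Request:
{"op": "servo_tool", "data": {"targets": [[[0.001, -0.005, 0.2, 0, 0, 0, 0], [0, 0, 0.25, 0, 0, 0, 0], [0, 0, 0.25, 0, 0, 0, 0], [0, 0, 0.25, 0, 0, 0, 0], [0, 0, 0.15, 0, 0, 0, 0], [0, 0, 0, 0, 0, 0, 0], [0, 0, 0, 0, 0, 0, 255], [0, 0, 0, 0, 0, 0, 255], [0, 0, 0, 0, 0, 0, 255], [0, 0, 0, 0, 0, 0, 255], [0, 0, 0, 0, 0, 0, 255], [0, 0, 0, 0, 0, 0, 255], [0, 0, 0, 0, 0, 0, 255], [0, 0, 0, 0, 0, 0, 255], [0, 0, 0, 0, 0, 0, 255]]]}}

```text
time: 27.72
position: [0.4401, -0.2019, 0.0205]
tool_rot: [2.351, 2.084, 0.0]
contact_force: [0.2, 0.2, -0.4]
opening: 0.0295
gripper_force: 25.0
```

Run:
```python
from h import *
s=monitor.observe();print(s['position'],s['opening'],go(.6303,.0934,s['position'][2]))
```

```text
[ 0.44011933 -0.20193401  0.02048433] 0.029485161010334333 [2.634 1.278 0.   ]
```

Request:
{"op": "servo_tool", "data": {"targets": [[[0, 0, -0.1, 0, 0, 0, 255], [0, 0, -0.25, 0, 0, 0, 255], [0, 0, -0.25, 0, 0, 0, 255], [0, 0, -0.25, 0, 0, 0, 255], [0, 0, -0.25, 0, 0, 0, 255], [0.19, 0.091, 0, 0, 0, 0, 255], [0.19, 0.091, 0, 0, 0, 0, 255], [0.19, 0.091, 0, 0, 0, 0, 255], [0.19, 0.091, 0, 0, 0, 0, 255], [0.19, 0.091, 0, 0, 0, 0, 255], [0.19, 0.091, 0, 0, 0, 0, 255], [0.19, 0.091, 0, 0, 0, 0, 255], [0.19, 0.091, 0, 0, 0, 0, 255], [0.19, 0.091, 0, 0, 0, 0, 255], [0.19, 0.091, 0, 0, 0, 0, 255], [0.19, 0.091, 0, 0, 0, 0, 255], [0.19, 0.091, 0, 0, 0, 0, 255], [0.18, 0.091, 0, 0, 0, 0, 255], [0.174, 0.095, 0, 0, 0, 0, 255], [0, 0, 0, 0, 0, 0, 255]]]}}

```text
time: 30.22
position: [0.6309, 0.0949, 0.1524]
tool_rot: [-2.349, -2.086, 0.0]
contact_force: [0.5, -0.2, -2.4]
opening: 0.0298
gripper_force: 25.0
```

Request:
{"op": "servo_tool", "data": {"targets": [[[0, 0, 0.15, 0, 0, 0, 255], [0, 0, 0.25, 0, 0, 0, 255], [0, 0, 0.15, 0, 0, 0, 255], [0, 0, 0.05, 0, 0, 0, 255], [0, 0, 0, 0, 0, 0, 255], [0, 0, 0, 0, 0, 0, 255]]]}}

```text
time: 30.98
position: [0.6311, 0.0935, 0.0818]
tool_rot: [2.35, 2.083, 0.003]
contact_force: [-0.4, -0.1, -2.1]
opening: 0.0299
gripper_force: 25.0
```

Run:
```python
from h import *
s=monitor.observe();print(s['position'],s['opening'],s['contact_force'],go(.6303,.0934,.0205+.0175))
```

```text
[0.63114102 0.09346105 0.08182181] 0.02994191988953451 [-0.40824733 -0.08922691 -2.08762378] [-0.001 -0.008  0.365]
```

Request:
{"op": "servo_tool", "data": {"targets": [[[-0.001, -0.006, 0.1, 0, 0, 0, 255], [0, 0, 0.12, 0, 0, 0, 255], [0, 0, 0.07, 0, 0, 0, 255], [0, 0, 0.04, 0, 0, 0, 255], [0, 0, 0.021, 0, 0, 0, 255], [0, 0, 0, 0, 0, 0, 255], [0, 0, 0, 0, 0, 0, 255], [0, 0, 0, 0, 0, 0, 0], [0, 0, 0, 0, 0, 0, 0], [0, 0, 0, 0, 0, 0, 0], [0, 0, 0, 0, 0, 0, 0], [0, 0, 0, 0, 0, 0, 0], [0, 0, 0, 0, 0, 0, 0], [0, 0, 0, 0, 0, 0, 0], [0, 0, -0.2, 0, 0, 0, 0], [0, 0, -0.35, 0, 0, 0, 0], [0, 0, -0.4, 0, 0, 0, 0], [0, 0, 0, 0, 0, 0, 0]]]}}

```text
time: 33.22
position: [0.6328, 0.0937, 0.1585]
tool_rot: [2.346, 2.08, 0.013]
contact_force: [0.7, 0.4, 0.1]
opening: 0.0952
gripper_force: 0.0
```

Request:
{"op": "servo_tool", "data": {"targets": [[[0.2, -0.2, 0, 0, 0, 0, 0], [0.2, -0.2, 0, 0, 0, 0, 0], [0.2, -0.2, 0, 0, 0, 0, 0], [0.2, -0.2, 0, 0, 0, 0, 0], [0.2, -0.2, 0, 0, 0, 0, 0], [0.2, -0.2, 0, 0, 0, 0, 0], [0.2, -0.2, 0, 0, 0, 0, 0], [0.2, -0.2, 0, 0, 0, 0, 0], [0, 0, 0, 0, 0, 0, 0], [0, 0, 0, 0, 0, 0, 0], [0, 0, 0, 0, 0, 0, 0]]]}}

```text
time: 34.6
position: [0.4624, 0.3063, 0.1521]
tool_rot: [2.352, 2.082, -0.001]
contact_force: [0.2, -0.6, 0.4]
opening: 0.0949
gripper_force: 0.0
```

Run:
```python
from h import *
snap('top','top4.png')
a=cv2.imread('pics/top4.png')[110:290,240:475];cv2.imwrite('pics/top4c.png',cv2.resize(a,None,fx=3.2,fy=3.2,interpolation=cv2.INTER_CUBIC))
s=monitor.observe();print(s['position'],s['time'],s['contact_force'])
```

```text
[0.46249438 0.30634407 0.15217166] 34.65 [0.20985431 0.16616509 0.75255469]
```

View pics/top4c.png

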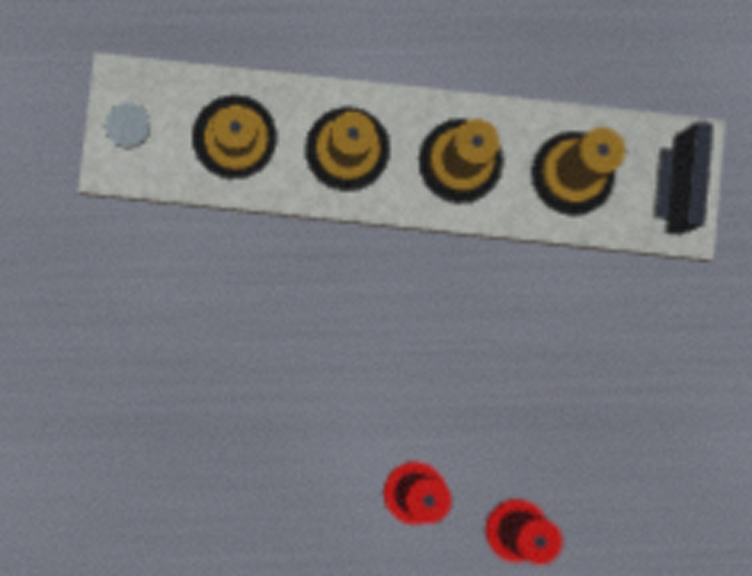

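All four pillars stand centred on their pads, with feet near (235,134), (349,145), (465,156) and (576,169) in the crop. They step down in order away from the stop, and the arm is clear, so I'll hand in.

```bash
python3 -c "
from rig import ticket;print(ticket.sign_off())"
```

```text
the job is handed in; nothing more can be done
None
```

The four pillars stand centred on their pads in height order, the 96 mm one next to the stop and the 48 mm one at the far end; none fell, the arm never touched the cup or the red look-alikes, and I handed the job in at about 35 s (no verdict was returned).

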